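# Lock the specimen clamp that holds the wax block

## Task

Two identical specimen clamps stand on the microtomy bench, and only one of them holds a specimen block (amber wax on a white cassette). Lock that clamp: push its black lever anticlockwise, seen from above, through its quarter turn to the end stop and let go. Leave the block seated in its clamp and leave the lever of the empty clamp where it is.

Things in the scene. Friction and masses are not known exactly. Their poses are not given: they have to be found in the camera images.
- block_lever (a joint): lever of the clamp that holds the block, rad: 0 fully open, 1.571 at the end stop (locked). It turns about a vertical pivot, the value growing anticlockwise seen from above; it starts between 0 and 0.3, moves against friction (about 2.5 N at the knob) and stays where it is left. The clamp is an aluminium base fixed to the bench, 76 x 165 x 30 mm high, with the block near one end and the lever's pivot on the other half.
- block_lever_knob (a point): the upright black knob at the end of that lever, 20 mm in diameter, free on all sides from 56 to 85 mm above the bench; this point lies on its axis, 70 mm above the bench. The point's x axis is level and points along the lever from the knob to its pivot, 85 mm away; z is up. Under the knob and along the lever runs a flat black arm 16 mm wide, 44 to 53 mm above the bench. Nothing on the clamp but the knobs stands higher than 60 mm.
- empty_lever_knob (a point): the knob of the lever of the other, empty clamp; same size, same axes, same place on its lever. The empty clamp's lever also stands at or near fully open, and is to be left so.
- block_center (a point): centre (half-way up) of the loose specimen block seated in its clamp: a white cassette 40 x 28 x 8 mm with amber wax 31 x 23 x 20 mm on top, 28 mm high in all, standing on the clamp's base (its top 58 mm above the bench), 80 mm from the lever's pivot.
Things that resemble listed ones, but are neither listed nor needed, are in the scene too. What is shaped like the part that bears block_lever but red is not meant.

How it is judged:
By the outcome, as a careful person would: the job done as asked, in the order asked, and still so for the second after the job is handed in, with the robot touching nothing.
It also fails if it takes over 35 s, if anything falls off the work surface, if the arm or the gripper's body presses on something with over 40 N, if the wrist force passes 120 N, or if a joint passes its speed limit or range.

## Robot

A 6-joint arm with a two-finger parallel gripper is mounted at the origin on the work surface. World frame = base frame: x ahead of the robot, y to its left, z up, the work surface at z = 0. Lengths are in m, angles in rad, forces in N, time in s.
With the tool pointing down it reaches from about 0.3 to 0.775 m from the base axis. Payload 14.6 kg.
Tool frame: the origin (TCP) lies midway between the tips of the shut fingers; the grasp point (between the pads) lies 19 mm behind it (ctrl.hold_point_z is the distance from the TCP to the grasp point, in m); z points along the fingers, x is the direction in which the jaws open and shut, and the axes are right-handed (so a half turn about z gives the same grasp; the last joint's range is limited). The gripper opens to 94 mm and grips with 3 to 60 N. Pads are 16 mm wide; open, the fingers measure 119 mm over their backs; the gripper's body (75 mm by 177 mm) begins 78 mm behind the grasp point.
Start: joints at [1.138, 0.3, 1.521, -0, 1.321, -0.067], TCP at [0.197, 0.514, 0.205] pointing down, gripper open.
Joint ranges: [-3.03, 3.03], [-0.79, 2.21], [0.23, 2.52], [-1.04, 4.18], [0, 3.07], [-2.55, 2.55]. Speed limits (rad/s): [2.22, 2.22, 2.57, 3.14, 3.14, 3.14].

## Interface

Orientations are given as [roll, pitch, yaw] about the fixed x, y, z axes, in that order (R = Rz(yaw) Ry(pitch) Rx(roll)).
In Python, from station import ctrl, viewer, ticket, nets gives the robot as it stands.
- The arm moves only by the tool carry_out, never from a script. Its argument "commands" is one flat list of numbers, 7 for each row, row after row: the closure, from -1 (fully open) to 1 (shut), so that 0 is half open, then the shift along the world's x, y, z in cm, then the turn, a rotation vector about the world's x, y, z in rad. In form: [gripper, tx, ty, tz, ax, ay, az, gripper, tx, ty, tz, ax, ay, az, ...]. A call has 1 to 12 rows; each row is the pose to reach, as a shift and turn from the pose measured when the call began; what a row does not reach only later rows make up. A row lasts 1/12 s, in which the tool goes at most 41.7 mm and 7.16 degrees, less where a joint would pass 70% of its speed; a pose out of reach is approached as far as the arm can. A call with a gripper value outside its range is refused whole. The fingers move at their own pace and stop on an object; "force" is the grip in N (left out, the last holds). Time passes only in rows, so rows that repeat a pose let the fingers close. It gives the time, the measured TCP pose, the force and the opening at its end, in the units of the state.
- ctrl.get_obs(): the state, without advancing time (a new reading comes with each control period).
- viewer.camera(name): name is "scene" or "top"; returns (picture, depth): 420x560x3 uint8, blue, green, red; 420x560 float32, m along the optical axis (not along the pixel's ray), 0 where there is no reading.
- viewer.camera_info(name): a dict with "fx", "fy", "cx", "cy" (pixels), "D" ([k1, k2, p1, p2, k3] as OpenCV has them; the pictures are not rectified), "R" (3x3) and "t" (3): a world point X has camera coordinates R X + t. Camera axes: x right, y down, z forward; pixel columns grow to the right and rows downward; lengths in m; the calibration is good to about 2 mm. A picture is of the moment at which its call begins. camera_info takes no time and is no camera call.
- ticket.hand_in(): hands the job in, once; it reports no verdict.
Trained networks look in the newest picture that a camera, given by its name, has taken for a name from the list of things; names that differ only in an ending like _2 or _b are one class to them, and where a whole thing is asked for, a point or a joint stands for the part that bears it (a point fixed in the world has none). Each returns a list of dicts, best first, with "confidence" (0 to 1); they miss things now and then, are a little off and sometimes report something else, mostly with a low value. They report only what shows in the picture. A call takes as long as a camera call. They do not tell look-alikes from the thing itself.
- nets.silhouettes(camera, thing): "region" (420x560 bool, what is visible of it) and "extent" ([left, top, right, bottom] in pixels, round what is visible of it).
The state is a dict: "time_s": time; "qpos": joint angles; "joint_vel": joint speeds; "tau": joint torques, N m; "ee_pos": TCP position; "eef_rot": TCP orientation; "force": force on the tool from outside, world axes, zero at the start; "moment": the same for the moment, N m; "grip_width": finger opening in m.
Only numpy, scipy, OpenCV 4.12 (cv2) and the standard library are available. Lean on these libraries where they do the work, as an engineer would, in place of code of your own. Each camera call takes 0.05 s, during which the arm holds its last target. There are 200 camera calls.

## Working session

There is one attempt and no reset: what is moved stays moved. The work goes in short steps, Python scripts to look and compute and a tool call to move; the robot and the scene stay as the last step left them, time stands still between calls to the robot, and variables do not carry over. Pictures are saved under pics/ and viewed, about 8 in all and at most 12, crops included, and the job is handed in when it is done.

Besides the shell and the picture viewer there is one more tool, called by a JSON object that holds its "api" and its "payload", one argument or row to a line. carry_out: Moves the arm, as the interface text tells. Its arguments: {"type":"object","properties":{"commands":{"type":"array","items":{"type":"number"}},"force":{"type":"number"}},"required":["commands"]}

```bash
mkdir -p pics
cat > h.py <<'E'
import numpy as np, cv2
from station import ctrl, viewer, ticket, nets
def back(cam,uv,depth):
    i=viewer.camera_info(cam); K=np.array([[i['fx'],0,i['cx']],[0,i['fy'],i['cy']],[0,0,1]])
    uv=np.asarray(uv,float).reshape(-1,1,2)
    n=cv2.undistortPoints(uv,K,np.array(i['D'],float)).reshape(-1,2)
    d=np.asarray(depth,float).reshape(-1,1)
    return (np.c_[n,np.ones(len(n))]*d-np.array(i['t']))@np.array(i['R'])
def onz(cam,uv,z):
    a=back(cam,uv,np.zeros(len(uv)));b=back(cam,uv,np.ones(len(uv)))
    s=(z-a[:,2])/(b[:,2]-a[:,2]); return a+(b-a)*s[:,None]
E
python3 - <<'E'
from h import *
print(ctrl.get_obs())
for c in ['scene','top']:
    p,d=viewer.camera(c); cv2.imwrite(f'pics/{c}0.png',p); np.save(f'{c}_d.npy',d)
    for n in ['block_lever_knob','block_lever','block_center']:
        for r in nets.silhouettes(c,n)[:6]:
            m=r['region']; v,u=np.nonzero(m&(d>0))
            P=back(c,np.c_[u,v],d[v,u]); print(c,n,round(r['confidence'],2),np.round(r['extent']),m.sum(),np.round(np.median(P,0),3),'max z',np.round(np.percentile(P[:,2],95),3))
E
```

```text
{'time_s': 0.0, 'qpos': array([ 1.13838901e+00,  3.00473719e-01,  1.52157705e+00, -9.71735124e-06,
        1.32071558e+00, -6.66165261e-02]), 'joint_vel': array([ 0.00014255, -0.00065634,  0.00085086,  0.00039092, -0.00084558,
       -0.00126587]), 'tau': array([ 1.17999069e-03, -5.31815350e+01, -3.52740490e+01,  7.09154131e-02,
        2.45069020e-02, -8.27157896e-05]), 'ee_pos': array([0.19663027, 0.51336549, 0.20488661]), 'eef_rot': array([-3.14152392e+00,  1.17171159e-03,  1.20500799e+00]), 'force': array([-0.09839147, -0.05521569, -0.28334474]), 'moment': array([ 0.00995596, -0.00966863,  0.02215061]), 'grip_width': 0.0942044254517154}
scene block_lever_knob 0.9 [125. 138. 154. 184.] 459 [ 0.41  -0.46   0.054] max z 0.086
scene block_lever_knob 0.85 [256. 138. 269. 183.] 387 [ 0.301 -0.212  0.055] max z 0.085
scene block_lever_knob 0.85 [417. 188. 439. 240.] 574 [0.324 0.173 0.054] max z 0.086
scene block_lever_knob 0.75 [204. 191. 223. 241.] 564 [ 0.504 -0.207  0.055] max z 0.086
scene block_lever 0.88 [412. 187. 439. 242.] 551 [0.32  0.173 0.055] max z 0.086
scene block_lever 
[... 370 characters left out ...]
[0.323 0.172 0.056] max z 0.087
top block_lever_knob 0.72 [306. 161. 331. 202.] 381 [ 0.502 -0.208  0.056] max z 0.087
top block_lever_knob 0.62 [309. 248. 336. 287.] 392 [ 0.299 -0.214  0.056] max z 0.089
top block_lever_knob 0.59 [420. 199. 430. 244.] 337 [ 0.413 -0.463  0.056] max z 0.088
top block_lever 0.85 [414. 198. 429. 243.] 387 [ 0.418 -0.464  0.056] max z 0.087
top block_lever 0.72 [305. 246. 339. 286.] 396 [ 0.301 -0.214  0.056] max z 0.089
top block_lever 0.71 [152. 232. 167. 286.] 400 [0.32  0.172 0.056] max z 0.088
top block_lever 0.63 [306. 162. 332. 205.] 362 [ 0.504 -0.208  0.056] max z 0.087
top block_center 0.49 [276. 167. 292. 189.] 203 [ 0.509 -0.118  0.057] max z 0.062
```

View pics/scene0.png

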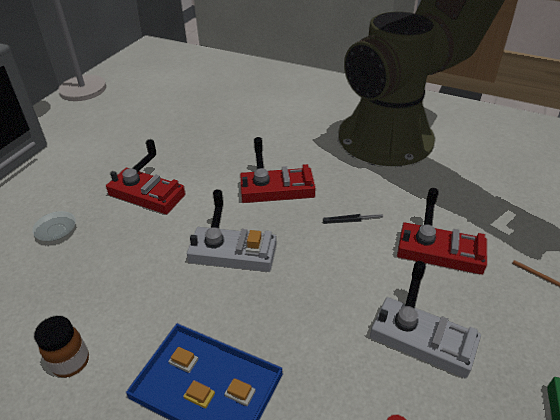

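View pics/top0.png

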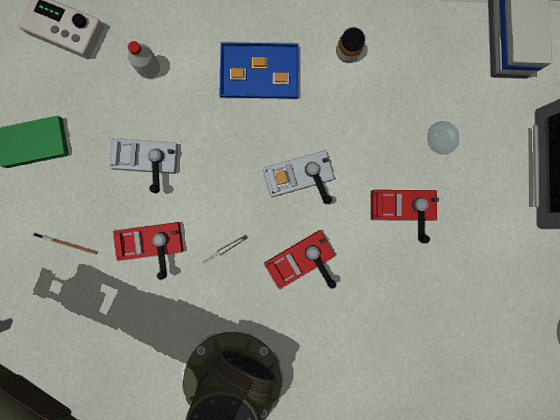

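Wanted candidates, in the top view:
- Aluminium clamp with block, lever knob at (328,198). This is the one I choose.
- Empty aluminium clamp, knob at (155,188).
- Red look-alikes, knobs at (163,272), (332,283) and (424,239).
- Loose blocks in the blue tray at (238,73), (259,62) and (281,77), not seated in a clamp.

Next I check the choice in a close crop and measure the knob and pivot.

Run:
```python
from h import *
ims=[]
for c,(u0,v0,u1,v1) in {'top':(255,140,345,215),'scene':(180,180,285,275)}.items():
    p=cv2.imread(f'pics/{c}0.png'); d=np.load(f'{c}_d.npy')
    ims.append(cv2.resize(p[v0:v1,u0:u1],(400,340),interpolation=cv2.INTER_CUBIC))
    v,u=np.mgrid[v0:v1,u0:u1]; v=v.ravel();u=u.ravel(); g=p[v,u].astype(int); P=back(c,np.c_[u,v],d[v,u])
    dark=g.max(1)<70
    k=dark&(P[:,2]>.058)&(P[:,2]<.1); K=P[k]
    t=K[K[:,2]>.08]
    print(c,'knob n',k.sum(),'mid',K[:,:2].mean(0).round(4),'top',len(t),t.mean(0).round(4),'rng',K.min(0).round(3),K.max(0).round(3))
    a=dark&(P[:,2]>.04)&(P[:,2]<.056); print(' arm',P[a].mean(0).round(4),P[a].min(0).round(3),P[a].max(0).round(3))
    w=(g[:,2]>150)&(g[:,0]<110)&(P[:,2]>.05); print(' wax',w.sum(),P[w].mean(0).round(4))
    base=(P[:,2]>.022)&(P[:,2]<.034); print(' base',cv2.minAreaRect((P[base][:,:2]*1000).astype(np.float32)))
    pv=(~dark)&(~w)&(P[:,2]>.038)&(np.hypot(*(P[:,:2]-[.57,-.185]).T)<.035); print(' dome',pv.sum(),P[pv].mean(0).round(4),P[pv].max(0).round(4))
cv2.imwrite('pics/crop0.png',np.hstack(ims))
```

```text
top knob n 67 mid [ 0.4577 -0.2268] top 53 [ 0.4549 -0.2284  0.0865] rng [ 0.446 -0.239  0.059] [ 0.55  -0.213  0.093]
 arm [ 0.5038 -0.2113  0.0517] [ 0.46  -0.233  0.04 ] [ 0.559 -0.177  0.056]
 wax 100 [ 0.511  -0.1178  0.0593]
 base ((523.3406372070312, -162.2784423828125), (76.6101303100586, 165.3682098388672), 16.488304138183594)
 dome 48 [ 0.542  -0.1926  0.0555] [ 0.55   -0.1799  0.0638]
scene knob n 129 mid [ 0.462  -0.2242] top 57 [ 0.4601 -0.2256  0.085 ] rng [ 0.45  -0.235  0.058] [ 0.468 -0.216  0.088]
 arm [ 0.5013 -0.2002  0.049 ] [ 0.331 -0.236  0.04 ] [ 0.563 -0.09   0.056]
 wax 0 [nan nan nan]
 base ((464.0199279785156, -206.2486572265625), (247.88894653320312, 233.58853149414062), 24.00265121459961)
 dome 92 [ 0.543  -0.1898  0.0552] [ 0.5505 -0.1776  0.0603]<stdin>:12: RuntimeWarning: Mean of empty slice.
  ret = um.true_divide(
```

View pics/crop0.png

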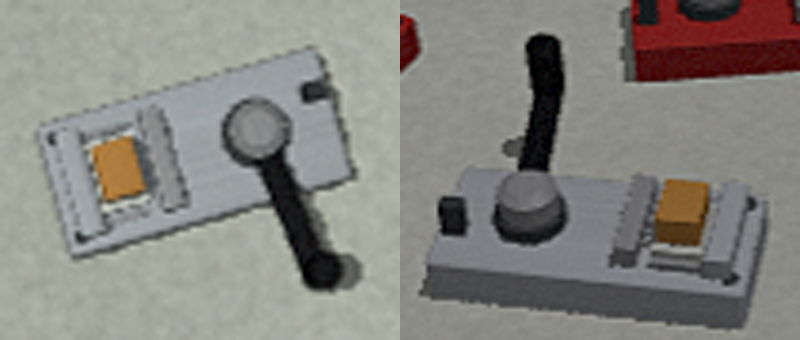

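The pictures show that the aluminium clamp at top (298,173) is the only grey one with amber wax on a white cassette. The empty grey clamp is at (145,155) and the three others are red. In the crop the pivot dome is at top (313,169), the knob at (328,200) and the stop post at the far end.

The knob is at about (0.459, -0.227), the pivot at about (0.537, -0.193), and the lever at about 0.12 rad. I will straddle the knob with the jaws tangential and carry it round. First I move above it.

{"api": "carry_out", "payload": {
  "commands": [0.15, 15.7, -44.5, 0, 0, 0, -1.42, 0.15, 15.7, -44.5, 0, 0, 0, -1.42, 0.15, 15.7, -44.5, 0, 0, 0, -1.42, 0.15, 15.7, -44.5, 0, 0, 0, -1.42, 0.15, 15.7, -44.5, 0, 0, 0, -1.42, 0.15, 15.7, -44.5, 0, 0, 0, -1.42, 0.15, 15.7, -44.5, 0, 0, 0, -1.42, 0.15, 15.7, -44.5, 0, 0, 0, -1.42, 0.15, 15.7, -44.5, 0, 0, 0, -1.42, 0.15, 15.7, -44.5, 0, 0, 0, -1.42, 0.15, 15.7, -44.5, 0, 0, 0, -1.42, 0.15, 15.7, -44.5, 0, 0, 0, -1.42]
}}

```text
time_s: 1.4
ee_pos: [0.3546, 0.0648, 0.2056]
eef_rot: [3.141, -0.001, -0.226]
force: [0.5, 1.3, 0.6]
grip_width: 0.0399
```

{"api": "carry_out", "payload": {
  "commands": [0.15, 10.4, -29.2, -7.5, 0, 0, -0.93, 0.15, 10.4, -29.2, -7.5, 0, 0, -0.93, 0.15, 10.4, -29.2, -7.5, 0, 0, -0.93, 0.15, 10.4, -29.2, -7.5, 0, 0, -0.93, 0.15, 10.4, -29.2, -7.5, 0, 0, -0.93, 0.15, 10.4, -29.2, -7.5, 0, 0, -0.93, 0.15, 10.4, -29.2, -7.5, 0, 0, -0.93, 0.15, 10.4, -29.2, -7.5, 0, 0, -0.93, 0.15, 10.4, -29.2, -7.5, 0, 0, -0.93, 0.15, 10.4, -29.2, -7.5, 0, 0, -0.93, 0.15, 10.4, -29.2, -7.5, 0, 0, -0.93]
}}

```text
time_s: 2.32
ee_pos: [0.4584, -0.2268, 0.1306]
eef_rot: [3.141, -0.001, -1.155]
force: [-0.4, 1.1, 0.4]
grip_width: 0.0399
```

Run:
```python
from h import *
o=ctrl.get_obs(); print(o['ee_pos'],o['eef_rot'],o['grip_width'])
ims=[]
for c,(u0,v0,u1,v1) in {'top':(255,120,375,220),'scene':(160,140,280,240)}.items():
    p,d=viewer.camera(c); ims.append(cv2.resize(p[v0:v1,u0:u1],(400,340),interpolation=cv2.INTER_CUBIC))
cv2.imwrite('pics/crop1.png',np.hstack(ims))
```

```text
[ 0.45839108 -0.2267685   0.13064317] [ 3.14117364e+00 -5.29953989e-04 -1.15468137e+00] 0.0399318562852776
```

View pics/crop1.png

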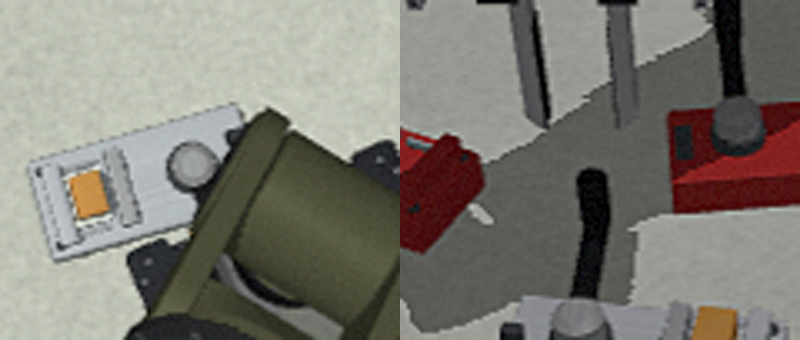

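The right view shows the two fingers at (540,125) and (622,125), straddling the knob at (593,180) with a small sideways offset well inside the ±10 mm margin. Next I descend.

{"api": "carry_out", "payload": {
  "commands": [0.15, 0, 0, -1.5, 0, 0, 0, 0.15, 0, 0, -3, 0, 0, 0, 0.15, 0, 0, -4.2, 0, 0, 0, 0.15, 0, 0, -5.2, 0, 0, 0, 0.15, 0, 0, -6, 0, 0, 0, 0.15, 0, 0, -6.5, 0, 0, 0, 0.15, 0, 0, -6.5, 0, 0, 0]
}}

```text
time_s: 3.0
ee_pos: [0.4584, -0.226, 0.0656]
eef_rot: [3.141, -0.001, -1.153]
force: [-1.2, -0.3, 0.2]
grip_width: 0.0399
```

Run:
```python
from h import *
p,d=viewer.camera('scene'); u0,v0,u1,v1=160,140,280,240
cv2.imwrite('pics/crop2.png',cv2.resize(p[v0:v1,u0:u1],(600,500),interpolation=cv2.INTER_CUBIC))
# plan: knob arc waypoints for jaw centre
pv=np.array([.537,-.193]); 
for a in np.arange(-156.4,-65,8.0): 
    r=np.radians(a); print(round(a,1),(100*(pv+.085*np.array([np.cos(r),np.sin(r)]))).round(1))
```

```text
-156.4 [ 45.9 -22.7]
-148.4 [ 46.5 -23.8]
-140.4 [ 47.2 -24.7]
-132.4 [ 48.  -25.6]
-124.4 [ 48.9 -26.3]
-116.4 [ 49.9 -26.9]
-108.4 [ 51.  -27.4]
-100.4 [ 52.2 -27.7]
-92.4 [ 53.3 -27.8]
-84.4 [ 54.5 -27.8]
-76.4 [ 55.7 -27.6]
-68.4 [ 56.8 -27.2]
```

View pics/crop2.png

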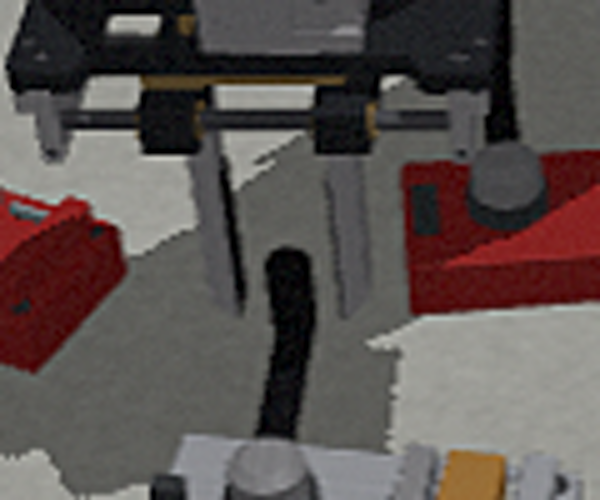

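The crop shows the fingers straddling the knob: tips at (235,310) and (352,310), knob at (290,265), no contact. I turn the first half along the arc.

{"api": "carry_out", "payload": {
  "commands": [0.15, 0.4, -0.6, 0, 0, 0, 0.07, 0.15, 0.7, -1.2, 0, 0, 0, 0.14, 0.15, 1.0, -1.65, 0, 0, 0, 0.21, 0.15, 1.4, -2.1, 0, 0, 0, 0.28, 0.15, 1.75, -2.55, 0, 0, 0, 0.35, 0.15, 2.2, -3.0, 0, 0, 0, 0.42, 0.15, 2.6, -3.35, 0, 0, 0, 0.49, 0.15, 3.1, -3.7, 0, 0, 0, 0.56, 0.15, 3.6, -4.0, 0, 0, 0, 0.63, 0.15, 4.1, -4.3, 0, 0, 0, 0.7, 0.15, 4.65, -4.55, 0, 0, 0, 0.77, 0.15, 5.2, -4.8, 0, 0, 0, 0.84]
}}

```text
time_s: 4.05
ee_pos: [0.5108, -0.274, 0.0667]
eef_rot: [-3.141, -0.001, -0.31]
force: [-2.3, 1.7, 0.5]
grip_width: 0.0401
```

Run:
```python
from h import *
p,d=viewer.camera('scene'); u0,v0,u1,v1=150,140,285,275
cv2.imwrite('pics/crop3.png',cv2.resize(p[v0:v1,u0:u1],(540,540),interpolation=cv2.INTER_CUBIC))
```

```text
(no output)
```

View pics/crop3.png

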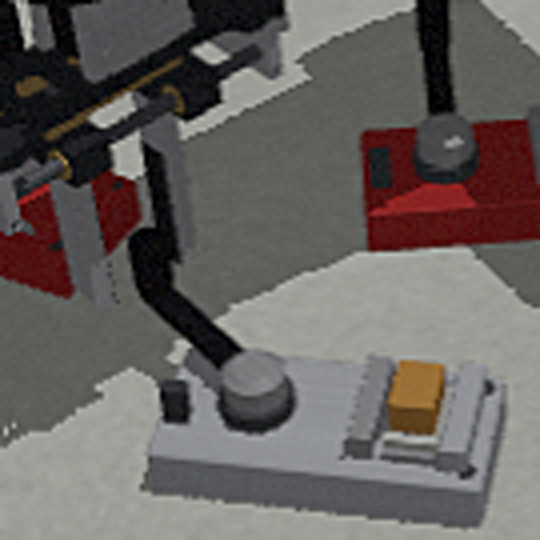

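The crop shows the lever following at (150,260) with the block still seated at (415,400). Forces are low, so I continue the turn.

{"api": "carry_out", "payload": {
  "commands": [0.15, 0.55, -0.15, 0, 0, 0, 0.07, 0.15, 1.1, -0.3, 0, 0, 0, 0.14, 0.15, 1.7, -0.35, 0, 0, 0, 0.21, 0.15, 2.3, -0.4, 0, 0, 0, 0.28, 0.15, 2.9, -0.4, 0, 0, 0, 0.35, 0.15, 3.5, -0.35, 0, 0, 0, 0.42, 0.15, 4.1, -0.3, 0, 0, 0, 0.49, 0.15, 4.65, -0.15, 0, 0, 0, 0.56, 0.15, 5.2, 0, 0, 0, 0, 0.63, 0.15, 5.6, 0.1, 0, 0, 0, 0.67]
}}

```text
time_s: 4.93
ee_pos: [0.5676, -0.2732, 0.0672]
eef_rot: [-3.141, -0.001, 0.367]
force: [-1.9, 1.3, -0.4]
grip_width: 0.0401
```

{"api": "carry_out", "payload": {
  "commands": [0.15, 0.2, 0.08, 0, 0, 0, 0, 0.15, 0.4, 0.15, 0, 0, 0, 0, 0.15, 0.4, 0.15, 0, 0, 0, 0]
}}

```text
time_s: 5.18
ee_pos: [0.5684, -0.2729, 0.0669]
eef_rot: [-3.139, 0.006, 0.365]
force: [-23.2, -7.2, 5.3]
grip_width: 0.04
```

Run:
```python
from h import *
print(ctrl.get_obs()['force'])
p,d=viewer.camera('scene'); u0,v0,u1,v1=150,140,285,275
cv2.imwrite('pics/crop4.png',cv2.resize(p[v0:v1,u0:u1],(540,540),interpolation=cv2.INTER_CUBIC))
```

```text
[-23.18752793  -7.24439319   5.34680064]
```

View pics/crop4.png

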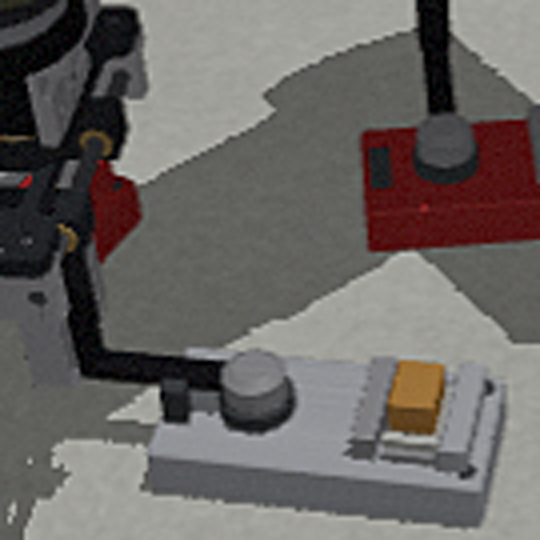

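The arm bears on the stop post at crop (175,400) with 24 N resisting, so the end stop is reached and the block is still seated. I back off to centre the jaws, then lift straight out.

{"api": "carry_out", "payload": {
  "commands": [0.15, -0.5, -0.15, 0, 0, 0, 0, 0.15, -0.85, -0.25, 0, 0, 0, 0, 0.15, -0.85, -0.25, 0, 0, 0, 0, 0.15, -0.85, -0.25, 0, 0, 0, 0, 0.15, -0.85, -0.25, 1.5, 0, 0, 0, 0.15, -0.85, -0.25, 3.5, 0, 0, 0, 0.15, -0.85, -0.25, 6.5, 0, 0, 0, 0.15, -0.85, -0.25, 10, 0, 0, 0, 0.15, -0.85, -0.25, 13, 0, 0, 0]
}}

```text
time_s: 5.98
ee_pos: [0.5603, -0.2751, 0.1992]
eef_rot: [-3.14, 0.005, 0.365]
force: [0.2, 0.1, 0.0]
grip_width: 0.0397
```

{"api": "carry_out", "payload": {
  "commands": [0.15, -8, 10, 4, 0, 0, 0, 0.15, -8, 10, 4, 0, 0, 0, 0.15, -16, 20, 4, 0, 0, 0, 0.15, -16, 20, 4, 0, 0, 0, 0.15, -16, 20, 4, 0, 0, 0, 0.15, -16, 25, 4, 0, 0, 0, 0.15, -16, 30, 4, 0, 0, 0, 0.15, -16, 30, 4, 0, 0, 0, 0.15, -16, 30, 4, 0, 0, 0, 0.15, -16, 30, 4, 0, 0, 0, 0.15, -16, 30, 4, 0, 0, 0, 0.15, -16, 30, 4, 0, 0, 0]
}}

```text
time_s: 6.98
ee_pos: [0.4006, 0.0246, 0.2394]
eef_rot: [-3.14, 0.004, 0.365]
force: [0.3, -0.2, 0.1]
grip_width: 0.0399
```

Run:
```python
from h import *
o=ctrl.get_obs(); print(o['time_s'],o['ee_pos'],o['force'])
c='top'; p,d=viewer.camera(c); q,e=viewer.camera('scene')
cv2.imwrite('pics/end.png',np.hstack([cv2.resize(p[100:260,90:370],(448,256)),cv2.resize(q[100:400,170:500],(330,256))]))
for (c,p,d,b) in (('top',p,d,(255,120,375,215)),('scene',q,e,(150,140,285,275))):
    u0,v0,u1,v1=b
    v,u=np.mgrid[v0:v1,u0:u1]; v=v.ravel();u=u.ravel(); P=back(c,np.c_[u,v],d[v,u]); g=p[v,u].astype(int)
    k=(g.max(1)<70)&(P[:,2]>.075)&(P[:,2]<.1)&(P[:,0]>.45); K=P[k]; m=K.mean(0)
    print(c,'knob',len(K),m.round(4),'lever rad',(np.arctan2(m[1]+.193,m[0]-.537)-np.radians(-163.5)).round(3))
    w=(g[:,2]>150)&(g[:,0]<110)&(P[:,2]>.05)&(P[:,0]>.45); print('wax',w.sum(),P[w].mean(0).round(4) if w.any() else '')
```

```text
6.9833 [0.40056012 0.02455507 0.23940995] [ 0.32345771 -0.16936621  0.07480121]
top knob 52 [ 0.5562 -0.275   0.0863] lever rad 1.512
wax 111 [ 0.5108 -0.1179  0.0592]
scene knob 89 [ 0.5625 -0.2724  0.0834] lever rad 1.593
wax 2 [ 0.4979 -0.114   0.0578]
```

View pics/end.png

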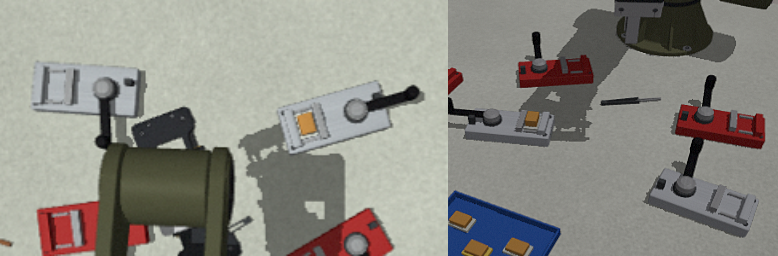

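The picture shows the lever of the block's clamp lying along the clamp against its stop at (400,97). The block is seated at (305,123), the empty clamp's lever is unchanged at (104,120), and the arm is clear.

```bash
python3 -c "
from station import ticket; print(ticket.hand_in())"
```

```text
the job is handed in; nothing more can be done
None
```

The clamp holding the block is locked, and the job was handed in with the arm well clear at about 7 s. I straddled its knob with the half-open fingers and pushed the lever anticlockwise to its end stop. There it resisted with about 24 N. I then centred the fingers and lifted straight out, with no force left on the tool.

**Last checks:**
- **Lever:** it measured 1.51 rad from the top camera and 1.59 rad from the scene camera, against 1.571 when locked. The two differ by about 0.08 rad, in line with knob positions a few millimetres apart. I took the 24 N as the firmer evidence that it reached the stop.
- **Block:** its wax was found within 1 mm of where it started in the top view. The scene camera gave only 2 wax pixels, too few to use, but the picture shows the block seated.
- **Empty clamp:** its lever looks unchanged in both views; I did not measure it.

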